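# Seat a half-inserted vial stopper in a guarded hand press

### The arm

A 6-joint arm with a two-finger parallel gripper is mounted at the origin on a cart in front of the work surface, level with it; the furniture and walls round the work are solid. World frame = base frame: x ahead of the robot, y to its left, z up, the work surface at z = 0. Lengths are in m, angles in rad, forces in N, time in s.
With the tool pointing down it reaches from about 0.25 to 0.85 m from the base axis. Payload 12.5 kg.
Tool frame: the origin (TCP) lies at the very end of the fingers, on their centre line; the grasp point (between the pads) lies 19 mm behind it; z points along the fingers, y is the direction in which the jaws open and shut (so a half turn about z gives the same grasp; the last joint's range is limited). The gripper opens to 93 mm and grips with 3 to 60 N. Pads are 15 mm wide; open, the fingers measure 128 mm over their backs; the gripper's body (75 mm by 188 mm) begins 65 mm behind the grasp point.
Start: joints at [-1.275, 0.351, 1.652, -0, 1.139, -0.085], TCP at [0.204, -0.511, 0.219] pointing down, gripper open.
Joint ranges: [-2.75, 2.75], [-0.79, 2.1], [0.01, 2.65], [-1.57, 4.71], [0.07, 3.14], [-2.87, 2.87]. Speed limits (rad/s): [2.22, 2.22, 2.79, 3.14, 3.14, 3.14].

### API

Orientations are given as [roll, pitch, yaw] about the fixed x, y, z axes, in that order (R = Rz(yaw) Ry(pitch) Rx(roll)).
In Python, from station import arm gives the robot as it stands.
- The arm moves only by the tool send_rows, never from a script. Its argument "series" is text: rows parted by semicolons, each of 6 numbers parted by spaces: the shift along the world's x, y, z in cm, then the turn, a rotation vector about the world's x, y, z in degrees. In form: dx dy dz rx ry rz; .... A call has exactly 5 rows; each row shifts and turns the commanded pose from where the row before left it; what a row does not reach is not made up. A row lasts 1/10 s, in which the tool goes at most 50 mm and 8.59 degrees, less where a joint would pass 70% of its speed; a pose out of reach is approached as far as the arm can. A call with a gripper value outside its range is refused whole. "jaw" is the opening in per cent of the stroke, from 0 (shut) to 100 (fully open), set as the call begins (left out, the last holds). The fingers move at their own pace and stop on an object; "newtons" is the grip in N (left out, the last holds). Time passes only in rows, so rows that do not move let the fingers close, or fill a call up. It gives the time, the measured TCP pose, the force and the opening at its end, in the units of the state.
- arm.state(): the state, without advancing time (a new reading comes with each control period).
- arm.camera(name): name is "scene" or "top" or "wrist"; returns the picture (400x640x3 uint8, red, green, blue); there is no depth.
- arm.calibration(name): a dict with "fx", "fy", "cx", "cy" (pixels), "cam_to_world" (4x4, takes a point from camera to world coordinates). Camera axes: x right, y down, z forward; pixel columns grow to the right and rows downward; lengths in m; the calibration is good to about 2 mm. A picture is of the moment at which its call begins: read the wrist's pose just before it. calibration takes no time and is no camera call; for the wrist camera it gives the pose at the moment of the call.
- arm.sign_off(): hands the job in, once; it reports no verdict.
The state is a dict: "clock": time; "joints": joint angles; "qvel": joint speeds; "tau": joint torques, N m; "position": TCP position; "orientation": TCP orientation; "contact_force": force on the tool from outside, world axes, zero at the start; "wrist_torque": the same for the moment, N m; "grip_width": finger opening in m.
Only numpy, scipy, OpenCV 4.12 (cv2) and the standard library are available. Lean on these libraries where they do the work, as an engineer would, in place of code of your own. Each camera call takes 0.05 s, during which the arm holds its last target.

### The job

The glass vial in the hand press has its rubber stopper only half in: push the carriage it stands on in by its upright tab until it meets its stop under the ram, then reach down through the window in the top of the guard, press the lever paddle all the way down so that the ram drives the stopper fully home, and let the lever spring back up as you withdraw. Nothing is to be gripped or lifted: use only the fingertips or the outside of the fingers, do not touch the guard anywhere, and do not work the lever before the carriage is in. Leave the vial standing in its nest, and leave the finished vials in the tray, the marker and the dropper bottle where they are.

Things in the scene. Friction and masses are not known exactly. Their poses are not given: they have to be found in the camera images.
- stopper_press: grey hand press fixed to the bench, turned about z. Origin: bench level under the press. x points from its front (clear pane) to the rear column, y to its left, z up. Base plate x -130..+100, y +-75 mm, 12 mm high; on its right (-y) a slideway 64 mm wide (x = -17..+47 mm) runs out to y = -205 mm, rails 24 mm high. Nothing of it stands above the guard's top.
- press_guard: guard hood on the press, same origin and axes: grey sheet steel and clear panes, x -127..+50 mm, y +-62 mm (foot flanges to +-68, 15 mm high), flat top 172 mm above the bench (bead and screw heads up to 4 mm higher). The hand window is in its top; each side has a portal 70 mm wide, 112 mm high for the vial. The robot must not touch it.
- window (a point): centre of the rectangular hand window in the guard's top, 172 mm above the bench; axes as stopper_press. Clear opening 65 mm along x by 85 mm along y, inside a round steel bead. The paddle lies under its middle; the space below the opening is free but for the paddle and the lever bar that runs from it towards +x.
- paddle_top (a point): middle of the top of the lever's black ribbed paddle, 38 mm (x) by 34 mm (y), nearly level. Lever up: about 12 mm below the guard's top (160 mm above the bench). Pressed fully down it is about 29 mm lower, almost straight below. Its axes tilt with the lever. Press near its middle.
- press_lever (a joint): lever angle, rad: 0 = up, where its spring holds it; 0.214 = fully down on a firm stop. It pivots 135 mm behind (+x of) the paddle. At the paddle it takes about 2 N to start, about 10 N while the stopper is driven in, then meets the stop; let go, it springs back up.
- carriage (a joint): travel of the aluminium carriage along the slideway, m, towards the press's +y: 0 = fully out (vial outside the guard, on its right), 0.090 = in against the stop, vial under the ram. It starts at 0, drags with about 1.5 N and stays where it is left.
- push_tab (a point): middle of the outer (-y) face of the carriage's upright push tab: plate 36 mm wide (x), 6 mm thick, 20 to 78 mm above the bench, with a 9 mm rolled top edge up to 82 mm that stands out 1.5 mm. This point is 57 mm above the bench; axes as stopper_press; push along +y. With the carriage in it is still 88 mm outside the guard's side. The slideway (24 mm high) runs below.
- vial_mid (a point): middle (half-way up) of the glass vial, 30 mm diameter, 55 mm tall without stopper, loose in a white ring nest 11 mm deep on the carriage, 150 mm from the tab's outer face; z up. This point is 49.5 mm above the bench. It must stay upright in its nest.
- stopper (a joint): how far the black rubber stopper (flange 19 mm diameter, 3.5 mm thick) is driven in, m: 0 = half in, flange 7 mm above the vial's rim (starts at 0 to 0.002); 0.007 = fully home, flange on the rim. It stays where it is pushed. With the carriage in and the lever fully down it is home.
- done_vial_1_mid (a point): middle of a finished, stoppered vial (30 mm diameter, 58.5 mm tall) standing in the white enamel tray; leave alone
- done_vial_2_mid (a point): middle of another finished vial in the tray; leave alone
- done_vial_3_mid (a point): middle of the third finished vial in the tray; leave alone
- dropper_bottle_1: brown dropper bottle, 33 mm diameter, 79 mm tall, near the cabinet; origin at the centre of its underside; leave alone
- marker_2: felt marker lying on the bench, 139 mm long, 17 mm thick; origin at the centre of its underside; leave alone
Mind the look-alikes: they are no part of the job. Leave any blue or orange look-alike of the part that bears vial_mid alone.

How it is judged:
On the way, in this order (a step that is already met when the one before it is completed fails the run):
1. the carriage is pushed in to its stop (value of joint carriage above 0.0865 m and value of joint press_lever below 0.05 rad), for 0.2 s.
2. the lever is pressed all the way down, the carriage being in, and the stopper is driven home (value of joint carriage above 0.0865 m and value of joint stopper above 0.0058 m and value of joint press_lever above 0.19 rad), for 0.1 s.
At the end, for the whole second after the job is handed in: the carriage is within 3.5 mm of its stop, the stopper within 1.2 mm of fully home, the lever back up (less than 0.03 rad from rest), the vial upright in its nest, the finished vials, marker and dropper bottle within 15 mm of where they were (value of joint carriage above 0.0865 m and value of joint stopper above 0.0058 m and value of joint press_lever below 0.03 rad and angle between vial_mid's own z axis and vertical below 0.12 rad and z of vial_mid in the frame of stopper_press between 0.046 and 0.054 m and distance of each of done_vial_1_mid, done_vial_2_mid, done_vial_3_mid, dropper_bottle_1, marker_2 from where it was at the start of the episode below 0.015 m); the robot touches nothing.
It fails at once if the robot touches the guard (contact force between any of the fingers, the arm and press_guard above 0.5 N).
It fails at once if the lever is worked before the carriage is in (value of joint carriage below 0.084 m and value of joint press_lever above 0.07 rad).
It fails at once if the vial is lifted or tipped in its nest (z of vial_mid in the frame of stopper_press above 0.06 m or angle between vial_mid's own z axis and vertical above 0.35 rad).
It fails at once if a finished vial, the marker or the dropper bottle is moved, lifted or knocked over (distance of any of done_vial_1_mid, done_vial_2_mid, done_vial_3_mid, dropper_bottle_1, marker_2 from where it was at the start of the episode above 0.02 m).
It also fails if it takes over 42 s, if anything falls off the work surface, if the arm or the gripper's body presses on something with over 40 N, if the wrist force passes 120 N, or if a joint passes its speed limit or range.

## Working session

There is one attempt and no reset: what is moved stays moved. The work goes in short steps, Python scripts to look and compute and a tool call to move; the robot and the scene stay as the last step left them, time stands still between calls to the robot, and variables do not carry over. Pictures are saved under pics/ and viewed, and the job is handed in when it is done.

Besides the shell and the picture viewer there is one more tool, called as name(argument=value, ...), one argument or row to a line, values as JSON. send_rows: Moves the arm, as the interface text tells. Its arguments: {"type":"object","properties":{"series":{"type":"string"},"jaw":{"type":"number"},"newtons":{"type":"number"}},"required":["series"]}

```bash
mkdir -p pics; ls; python3 - <<'E'
from station import arm
import cv2
print(arm.state())
for n in("scene","top","wrist"):
    c=arm.calibration(n);print(n,c)
    cv2.imwrite(f"pics/{n}0.png",arm.camera(n)[:,:,::-1])
E
```

```text
pics
{'clock': 0.0, 'joints': array([-1.27460484e+00,  3.51203518e-01,  1.65243719e+00, -2.83368251e-05,
        1.13909925e+00, -8.46290960e-02]), 'qvel': array([-0.00011183,  0.00028828,  0.00024945, -0.00034077,  0.00043671,
       -0.00066116]), 'tau': array([ 3.65532549e-03, -4.97315204e+01, -2.85257095e+01,  7.00528873e-02,
        2.57158605e-02, -8.70865074e-05]), 'position': array([ 0.20432473, -0.51026016,  0.21811437]), 'orientation': array([-3.14044729e+00, -7.13475209e-05,  3.80832414e-01]), 'contact_force': array([-0.26361787, -0.38575554, -0.15467851]), 'wrist_torque': array([-0.00122361,  0.01967356,  0.04620003]), 'grip_width': 0.093056744319716}
scene {'fx': 495.29456033170254, 'fy': 495.29456033170254, 'cx': 321.68516512076997, 'cy': 192.1640290120282, 'cam_to_world': array([[ 0.91686048, -0.29701257,  0.2667403 ,  0.27472764],
       [-0.39890027, -0.70784461,  0.58295333, -0.96757934],
       [ 0.01566622, -0.64088965, -0.76747314,  0.955062  ],
       [ 0.        ,  0.        ,  0.        ,  1.        ]])}
top {'fx': 502.3699071506675, 'fy': 502.3699071506675, 'cx': 326.65513196783047, 'cy': 200.4644252181049, 'cam_to_world': array([[ 0.02414618, -0.99765969,  0.06396951,  0.4511679 ],
       [-0.99969611, -0.02377862,  0.00650096, -0.31555778],
       [-0.00496464, -0.06410704, -0.99793068,  1.50293997],
       [ 0.        ,  0.        ,  0.        ,  1.        ]])}
wrist {'fx': 291.6201005134695, 'fy': 291.6201005134695, 'cx': 323.402554732085, 'cy': 193.52694270083498, 'cam_to_world': array([[ 0.37136697, -0.88999553, -0.26456478,  0.2776767 ],
       [-0.9284843 , -0.35654382, -0.10389136, -0.48083678],
       [-0.00186609,  0.28422606, -0.95875548,  0.38502353],
       [ 0.        ,  0.        ,  0.        ,  1.        ]])}
```

View pics/scene0.png

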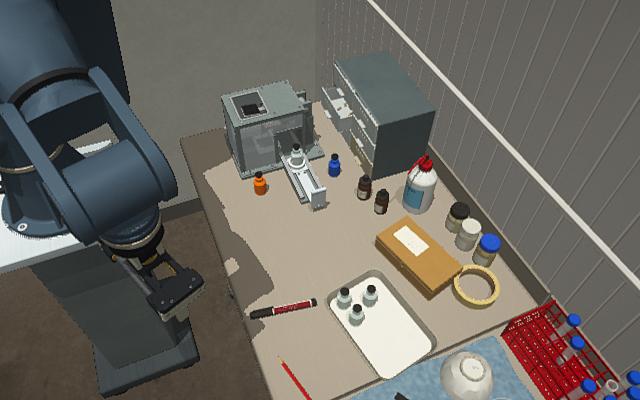

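View pics/top0.png

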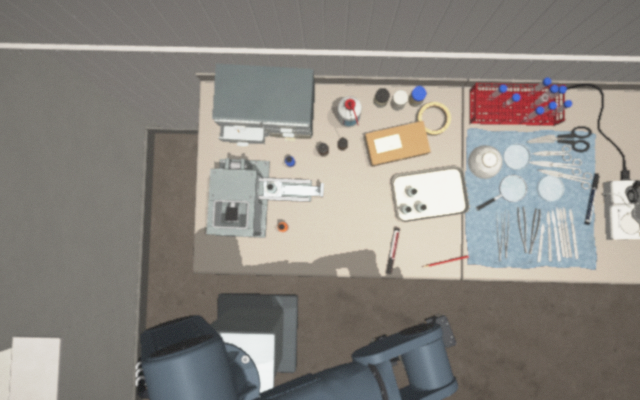

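View pics/wrist0.png

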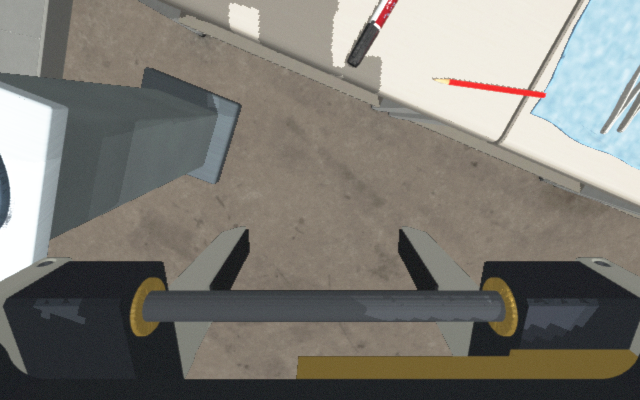

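```bash
python3 - <<'E'
import cv2
t=cv2.imread("pics/top0.png");cv2.imwrite("pics/tc.png",cv2.resize(t[140:250,195:335],None,fx=5,fy=5,interpolation=cv2.INTER_CUBIC))
t=cv2.imread("pics/scene0.png");cv2.imwrite("pics/sc.png",cv2.resize(t[70:215,210:350],None,fx=4,fy=4,interpolation=cv2.INTER_CUBIC))
E
```

```text
(no output)
```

View pics/tc.png

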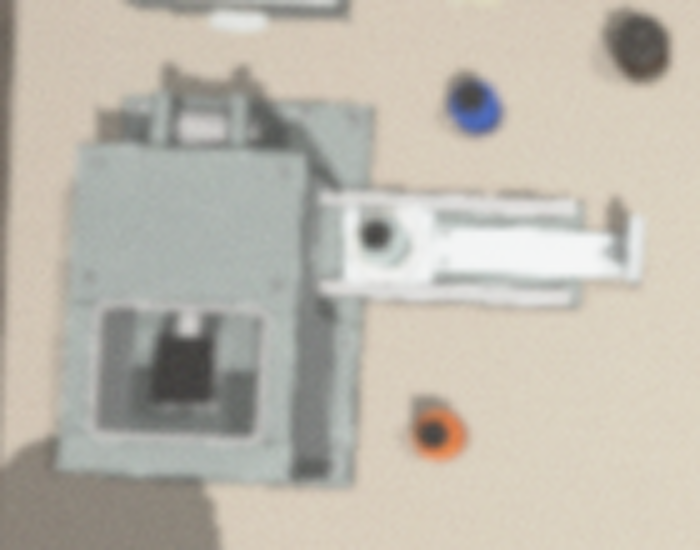

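View pics/sc.png

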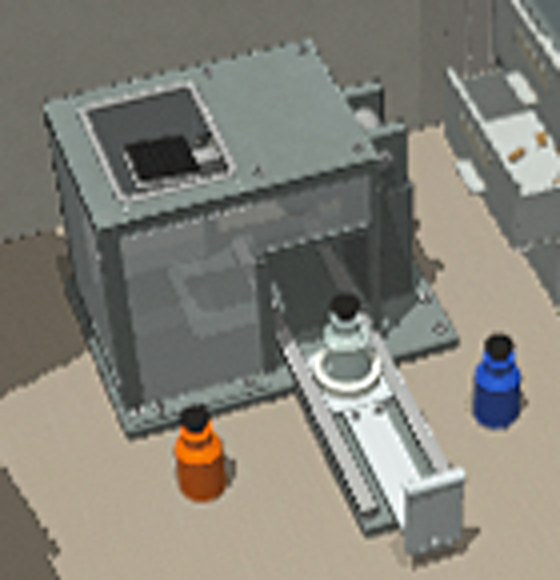

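```bash
cat > h.py <<'E'
import numpy as np
from station import arm
def proj(n,P,c=None):
    c=c or arm.calibration(n);M=np.linalg.inv(c['cam_to_world']);q=M[:3,:3]@np.array(P).T+M[:3,3:4]
    return np.array([c['fx']*q[0]/q[2]+c['cx'],c['fy']*q[1]/q[2]+c['cy']]).T
def onz(n,uv,z,c=None):
    c=c or arm.calibration(n);T=c['cam_to_world'];d=T[:3,:3]@[(uv[0]-c['cx'])/c['fx'],(uv[1]-c['cy'])/c['fy'],1]
    return T[:3,3]+d*(z-T[2,3])/d[2]
def W(p,P): # p=x,y,yaw
    P=np.atleast_2d(P);c,s=np.cos(p[2]),np.sin(p[2])
    return np.c_[p[0]+c*P[:,0]-s*P[:,1],p[1]+s*P[:,0]+c*P[:,1],P[:,2]]
E
python3 - <<'E'
from h import *
from scipy.optimize import least_squares
T=[((82,145),(.05,.062,.172)),((306,152),(.05,-.062,.172)),((55,470),(-.127,.062,.172)),((295,482),(-.127,-.062,.172)),
((372,105),(.1,-.075,.012)),((352,486),(-.13,-.075,.012)),((580,203),(.047,-.205,.024)),((577,302),(-.017,-.205,.024)),((643,213),(.033,-.24,.08)),((640,282),(-.003,-.24,.08))]
S=[((100,225),(-.127,-.062,.172)),((45,103),(-.127,.062,.172)),((310,45),(.05,.062,.172)),((388,160),(.05,-.062,.172)),((127,435),(-.13,-.075,.012)),((458,340),(.1,-.075,.012)),((403,488),(-.003,-.24,.081)),((465,474),(.033,-.24,.081))]
tu=np.array([[195+a/5-.4,140+b/5-.4] for (a,b),_ in T]);tp=[p for _,p in T]
su=np.array([[210+a/4-.4,70+b/4-.4] for (a,b),_ in S]);sp=[p for _,p in S]
ct,cs=arm.calibration('top'),arm.calibration('scene')
rt=lambda p:(proj('top',W(p,tp),ct)-tu);rs=lambda p:(proj('scene',W(p,sp),cs)-su)
for nm,f in(('both',lambda p:np.r_[rt(p).ravel(),rs(p).ravel()]),('top',lambda p:rt(p).ravel()),('scene',lambda p:rs(p).ravel())):
    r=least_squares(f,[.45,-.1,0],loss='soft_l1',x_scale=[.01,.01,.1]);p=r.x;print(nm,p);print(np.round(rt(p),1).tolist());print(np.round(rs(p),1).tolist())
    if nm=='both':
        for q in [(104,306),(266,308),(92,432),(258,438)]:
            w=onz('top',(195+q[0]/5-.4,140+q[1]/5-.4),.174,ct);c,s=np.cos(p[2]),np.sin(p[2]);d=w[:2]-p[:2];print('bead',w,[c*d[0]+s*d[1],-s*d[0]+c*d[1]])
        for q in [(82,108),(192,84),(232,173),(124,197)]:
            w=onz('scene',(210+q[0]/4-.4,70+q[1]/4-.4),.174,cs);d=w[:2]-p[:2];print('beadS',w,[c*d[0]+s*d[1],-s*d[0]+c*d[1]])
        for q in [(160,342),(212,342),(152,402),(212,402)]:
            w=onz('top',(195+q[0]/5-.4,140+q[1]/5-.4),.160,ct);d=w[:2]-p[:2];print('paddle',w,[c*d[0]+s*d[1],-s*d[0]+c*d[1]])
        print('tab',W(p,[(.015,-.24,.057),(.015,-.15,.057)]))
E
```

```text
both [ 0.56548033 -0.05485735 -0.02455265]
[[-0.8, -1.0], [0.8, -0.2], [0.4, 0.4], [-0.9, 0.3], [0.6, -0.5], [0.2, 0.3], [1.4, -0.8], [0.9, 0.9], [0.1, 0.6], [0.1, -0.6]]
[[-1.4, 0.9], [-1.4, -0.8], [0.5, -2.3], [-1.7, -1.0], [-0.3, -1.2], [0.8, -1.0], [1.0, 0.6], [0.0, -0.2]]
bead [ 0.52842901 -0.01177149  0.174     ] [np.float64(-0.03809791409687134), np.float64(0.04216326265685946)]
bead [ 0.52941694 -0.09782951  0.174     ] [np.float64(-0.034997546509236505), np.float64(-0.04384456860492165)]
bead [ 0.46152692 -0.00797969  0.174     ] [np.float64(-0.10507293413476364), np.float64(0.044311459539970594)]
bead [ 0.46047617 -0.09595369  0.174     ] [np.float64(-0.10396358452314823), np.float64(-0.04366182067104691)]
beadS [ 0.46133527 -0.00949406  0.174     ] [np.float64(-0.10522734324491655), np.float64(0.0427928420680413)]
beadS [ 0.53057795 -0.01314524  0.174     ] [np.float64(-0.035915903585994155), np.float64(0.04084267918417828)]
beadS [ 0.52570514 -0.10061555  0.174     ] [np.float64(-0.038639829143157535), np.float64(-0.04672089150947847)]
beadS [ 0.46051995 -0.0964453   0.17
[... 470 characters left out ...]
t64(-0.08592224524271251), np.float64(-0.01561750056745243)]
tab [[ 0.57458376 -0.29515327  0.057     ]
 [ 0.57679328 -0.2051804   0.057     ]]
top [ 0.56492816 -0.0539432  -0.02055843]
[[-1.2, -0.7], [0.4, -0.1], [0.2, 0.7], [-1.0, 0.4], [0.2, -0.4], [0.1, 0.4], [1.0, -0.9], [0.6, 0.8], [-0.2, 0.4], [-0.2, -0.8]]
[[-1.6, 0.9], [-1.7, -0.8], [0.0, -2.4], [-2.0, -1.3], [-0.4, -1.3], [0.5, -1.3], [1.0, 0.3], [-0.0, -0.6]]
scene [ 0.56601447 -0.05690589 -0.02988987]
[[0.1, -1.3], [1.6, -0.2], [0.9, 0.0], [-0.4, 0.2], [1.5, -0.5], [0.7, 0.3], [2.1, -0.6], [1.5, 1.1], [0.9, 0.9], [0.8, -0.3]]
[[-1.2, 1.3], [-0.9, -0.5], [1.1, -1.8], [-1.2, -0.4], [-0.1, -0.8], [1.2, -0.4], [1.1, 1.4], [0.1, 0.6]]
```

Candidates for the vial carrier: the white nest with the clear vial at top px (270,187), and the look-alike bottles, blue at (290,160) and orange at (282,226). I choose the clear vial on the aluminium carriage. Its tab is at (322,189), and the close crop confirms it. I fitted the press pose at (0.565, -0.055) with yaw -0.025.

send_rows(
  series="3.7 1.7 0 0 0 6.7;3.7 1.7 0 0 0 6.7;3.7 1.7 0 0 0 6.7;3.7 1.7 0 0 0 6.7;3.7 1.7 0 0 0 6.7",
  jaw=0,
  newtons=20,
)

```text
clock: 0.65
position: [0.3907, -0.4246, 0.2185]
orientation: [-3.141, -0.0, 0.97]
contact_force: [-0.5, -1.0, -0.7]
grip_width: 0.0578
```

send_rows(
  series="3.7 1.7 0 0 0 6.7;3.7 1.7 0 0 0 6.7;3.7 1.7 0 0 0 6.7;3.7 1.7 0 0 0 6.7;3.7 1.7 0 0 0 6.7",
)

```text
clock: 1.15
position: [0.5758, -0.3395, 0.2183]
orientation: [-3.141, -0.0, 1.555]
contact_force: [-0.4, -1.3, -0.4]
grip_width: 0.0177
```

send_rows(
  series="-0.2 0 -2 0 0 -0.5;0 0 -2 0 0 0;0 0 0 0 0 0;0 0 0 0 0 0;0 0 0 0 0 0",
)

```text
clock: 1.65
position: [0.5727, -0.3411, 0.1799]
orientation: [3.14, 0.001, 1.541]
contact_force: [-0.6, -0.2, -0.4]
grip_width: 0.0003
```

```bash
python3 - <<'E'
from h import *
import cv2
s=arm.state();print(s['position'],s['orientation'],s['joints'],s['grip_width'],s['contact_force'])
c=arm.calibration('wrist');im=arm.camera('wrist');np.save('wc1.npy',c['cam_to_world'])
p=[.5655,-.0549,-.0246]
for q in W(p,[(.033,-.24,.081),(-.003,-.24,.081),(.015,-.24,.057)]):
    u=proj('wrist',[q],c)[0];print(u);cv2.circle(im,tuple(int(v) for v in u),3,(255,0,0),1)
cv2.imwrite('pics/w1.png',im[:,:,::-1])
im=arm.camera('scene');cv2.imwrite('pics/s1.png',cv2.resize(im[70:260,200:400],None,fx=3,fy=3)[:,:,::-1])
E
```

```text
[ 0.57271631 -0.34107816  0.1799401 ] [3.14019315e+00 9.09257458e-04 1.54108991e+00] [-6.06952886e-01  5.99141941e-01  1.36046076e+00  1.95459588e-06
  1.18032102e+00 -5.77247845e-01] 0.00027440229002776795 [-0.57980779 -0.15278178 -0.40588594]
[344.12133115 145.66257861]
[304.39743501 145.88187743]
[324.17520607 142.67548623]
```

View pics/w1.png

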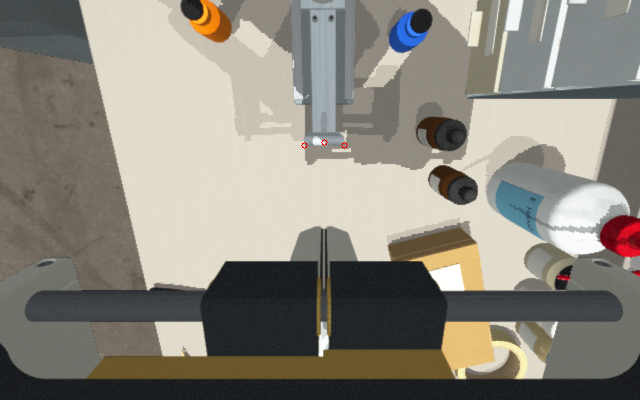

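View pics/s1.png

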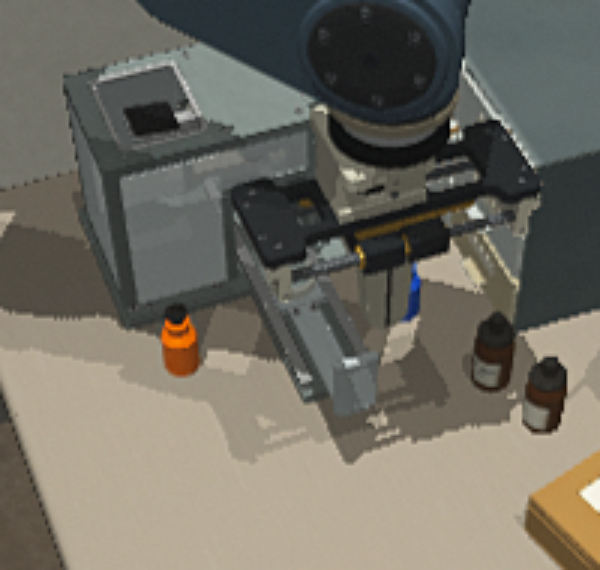

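send_rows(
  series="0 0 -3 0 0 0;0 0 -3 0 0 0;0 0 -3 0 0 0;0 0 -3 0 0 0;0 0 -0.5 0 0 0",
)

```text
clock: 2.25
position: [0.571, -0.3398, 0.0509]
orientation: [-3.138, -0.002, 1.541]
contact_force: [-0.4, 0.5, 0.5]
grip_width: 0.0005
```

send_rows(
  series="0 0.6 0 0 0 0;0 0.6 0 0 0 0;0 0.4 0 0 0 0;0 0.4 0 0 0 0;0 0.4 0 0 0 0",
)

```text
clock: 2.75
position: [0.5728, -0.3163, 0.0544]
orientation: [3.141, 0.001, 1.542]
contact_force: [0.8, 0.3, -0.1]
grip_width: 0.0006
```

send_rows(
  series="0 0.4 0 0 0 0;0 0.4 0 0 0 0;0 0.4 0 0 0 0;0 0.4 0 0 0 0;0 0.4 0 0 0 0",
)

```text
clock: 3.25
position: [0.5726, -0.2965, 0.0537]
orientation: [3.141, 0.0, 1.541]
contact_force: [0.1, -1.7, -0.5]
grip_width: 0.0006
```

```bash
python3 - <<'E'
from h import *
import cv2
s=arm.state();print(s['position'],s['contact_force'])
im=arm.camera('scene');cv2.imwrite('pics/s2.png',cv2.resize(im[70:260,200:400],None,fx=3,fy=3)[:,:,::-1])
E
```

```text
[ 0.5725555  -0.29648405  0.0536763 ] [ 0.07181283 -1.66649994 -0.45842657]
```

View pics/s2.png

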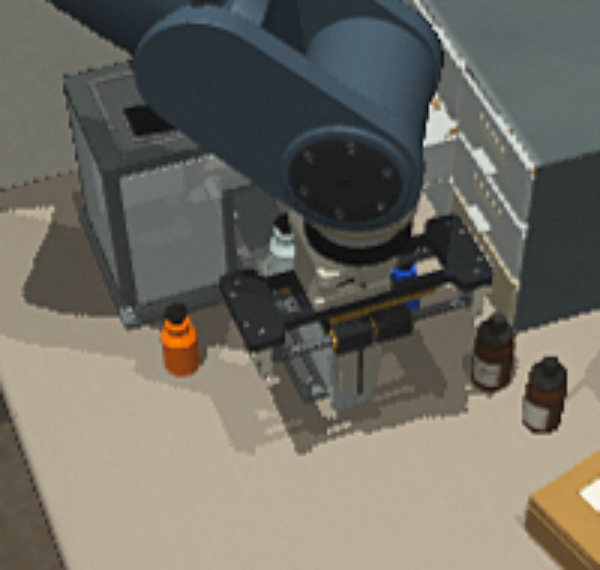

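```bash
python3 - <<'E'
from h import *
for y in (-.296,-.37):
  for z in (.2,.25,.3,.35,.4): print(y,z,proj('scene',[(.573,y,z)])[0])
print(200+350/3,70+160/3, 'lower edge', 200+350/3,70+225/3)
E
```

```text
-0.296 0.2 [318.73946676 154.42206923]
-0.296 0.25 [319.01109178 137.31067668]
-0.296 0.3 [319.3041241  118.85070212]
-0.296 0.35 [319.62119825  98.87617893]
-0.296 0.4 [319.96539958  77.19274207]
-0.37 0.2 [333.12617218 178.55881339]
-0.37 0.25 [333.97959879 161.64148391]
-0.37 0.3 [334.90340328 143.32906582]
-0.37 0.35 [335.90666562 123.44156856]
-0.37 0.4 [337.00009791 101.76664761]
316.6666666666667 123.33333333333334 lower edge 316.6666666666667 145.0
```

send_rows(
  series="0.02 0.5 0 0 0 0;0 0.5 0 0 0 0;0.02 0.5 0 0 0 0;0 0.5 0 0 0 0;0.02 0.5 0 0 0 0",
)

```text
clock: 3.8
position: [0.5731, -0.2711, 0.0537]
orientation: [3.142, 0.0, 1.542]
contact_force: [0.7, -2.6, -0.2]
grip_width: 0.0005
```

send_rows(
  series="0.02 0.5 0 0 0 0;0 0.5 0 0 0 0;0.02 0.5 0 0 0 0;0 0.5 0 0 0 0;0.02 0.5 0 0 0 0",
)

```text
clock: 4.3
position: [0.5736, -0.2462, 0.0536]
orientation: [-3.142, -0.0, 1.541]
contact_force: [0.1, -2.1, -0.2]
grip_width: 0.0006
```

send_rows(
  series="0.02 0.4 0 0 0 0;0 0.4 0 0 0 0;0.02 0.4 0 0 0 0;0 0.3 0 0 0 0;0.02 0.3 0 0 0 0",
)

```text
clock: 4.8
position: [0.5741, -0.2283, 0.0536]
orientation: [-3.141, -0.0, 1.542]
contact_force: [-1.1, -1.1, 1.1]
grip_width: 0.0
```

send_rows(
  series="0 0.2 0 0 0 0;0 0.2 0 0 0 0;0 0.2 0 0 0 0;0 0.2 0 0 0 0;0 0.2 0 0 0 0",
)

```text
clock: 5.3
position: [0.5743, -0.2185, 0.0536]
orientation: [3.142, 0.0, 1.541]
contact_force: [0.5, -2.1, 0.3]
grip_width: 0.0005
```

send_rows(
  series="0 0.1 0 0 0 0;0 0.1 0 0 0 0;0 0.1 0 0 0 0;0 0.1 0 0 0 0;0 0.1 0 0 0 0",
)

```text
clock: 5.8
position: [0.5744, -0.2142, 0.0537]
orientation: [3.141, 0.001, 1.542]
contact_force: [-0.4, -10.5, -1.2]
grip_width: 0.0001
```

send_rows(
  series="0 0.1 0 0 0 0;0 0.1 0 0 0 0;0 0.1 0 0 0 0;0 0.1 0 0 0 0;0 0.1 0 0 0 0",
)

```text
clock: 6.3
position: [0.5745, -0.2139, 0.054]
orientation: [3.139, 0.008, 1.542]
contact_force: [-3.0, -39.2, -7.2]
grip_width: 0.0007
```

send_rows(
  series="0 -0.5 0 0 0 0;0 -1 0 0 0 0;0 -2 0 0 0 0;0 -2 0 0 0 0;0 0 2 0 0 0",
)

```text
clock: 6.8
position: [0.5729, -0.2662, 0.0717]
orientation: [-3.139, -0.001, 1.539]
contact_force: [-0.2, 1.0, 0.9]
grip_width: 0.0004
```

send_rows(
  series="0 0 4 0 0 0;0 0 4 0 0 0;0 0 4 0 0 0;0 0 4 0 0 0;0 0 2 0 0 0",
)

```text
clock: 7.3
position: [0.5749, -0.2653, 0.2577]
orientation: [3.137, 0.002, 1.541]
contact_force: [0.7, 0.1, -0.3]
grip_width: 0.0005
```

```bash
python3 - <<'E'
from h import *
import cv2
s=arm.state();print(s['position'],s['contact_force'])
c=arm.calibration('wrist');im=arm.camera('wrist')
p=[.5655,-.0549,-.0246]
for q in W(p,[(.033,-.15,.081),(-.003,-.15,.081),(-.017,-.205,.024),(.047,-.205,.024)]):
    u=proj('wrist',[q],c)[0];cv2.circle(im,tuple(int(v) for v in u),3,(255,0,0),1)
cv2.imwrite('pics/w3.png',im[:,:,::-1])
im=arm.camera('top');cv2.imwrite('pics/t3.png',cv2.resize(im[140:250,195:335],None,fx=5,fy=5,interpolation=cv2.INTER_CUBIC)[:,:,::-1])
E
```

```text
[ 0.57488458 -0.2652545   0.25770643] [ 0.66885197  0.05973779 -0.25356264]
```

View pics/w3.png

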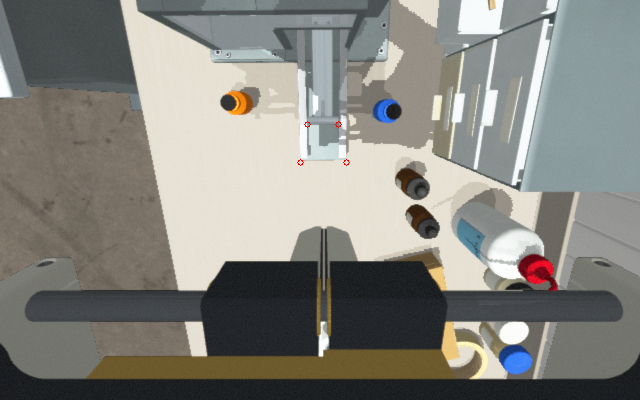

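View pics/t3.png

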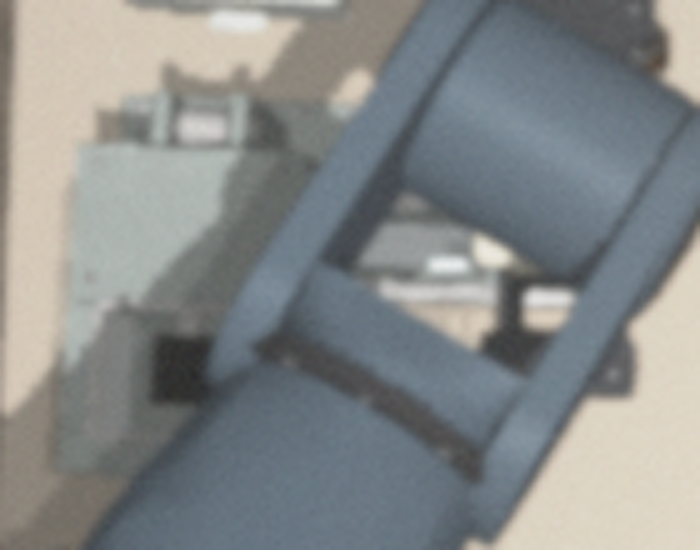

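send_rows(
  series="-1.6 1.4 1 0 0 -6;-1.6 1.4 1 0 0 -6;-1.6 1.4 1 0 0 -6;-1.6 1.4 1 0 0 -6;-1.6 1.4 0 0 0 -6",
)

```text
clock: 7.9
position: [0.4936, -0.1938, 0.2933]
orientation: [-3.141, -0.0, 1.013]
contact_force: [0.5, -0.6, -0.6]
grip_width: 0.0005
```

send_rows(
  series="0 1.4 0 0 0 -6;0 1.4 0 0 0 -6;0 1.4 0 0 0 -6;0 1.4 0 0 0 -6;0 1.4 0 0 0 -6",
)

```text
clock: 8.4
position: [0.4939, -0.1236, 0.2921]
orientation: [-3.14, 0.001, 0.49]
contact_force: [0.3, -0.5, 0.4]
grip_width: 0.0002
```

send_rows(
  series="0 1.4 0 0 0 -6;0 1.4 0 0 0 -6;0 1.4 0 0 0 -6;0 1.4 0 0 0 -6;0 1.4 0 0 0 -5.7",
)

```text
clock: 8.9
position: [0.494, -0.0536, 0.2921]
orientation: [-3.141, 0.002, -0.029]
contact_force: [-0.2, 0.3, 0.7]
grip_width: 0.0009
```

send_rows(
  series="0 0 0 0 0 0;0 0 0 0 0 0;0 0 0 0 0 0;0 0 0 0 0 0;0 0 0 0 0 0",
)

```text
clock: 9.4
position: [0.4942, -0.054, 0.2935]
orientation: [-3.142, 0.0, -0.024]
contact_force: [0.4, -0.1, -0.1]
grip_width: 0.0004
```

```bash
python3 - <<'E'
from h import *
import cv2
s=arm.state();print(s['position'],s['orientation'],s['joints'],s['contact_force'])
c=arm.calibration('wrist');im=arm.camera('wrist');cv2.imwrite('pics/w4raw.png',im[:,:,::-1]);np.save('wc4.npy',c['cam_to_world'])
p=[.5655,-.0549,-.0246]
for q in W(p,[(-.038,.0425,.174),(-.038,-.0425,.174),(-.103,.0425,.174),(-.103,-.0425,.174),(-.051,.017,.16),(-.051,-.017,.16),(-.089,.017,.16),(-.089,-.017,.16),(.05,.062,.172),(.05,-.062,.172),(-.127,.062,.172),(-.127,-.062,.172)]):
    u=proj('wrist',[q],c)[0];print(u.round(),end='');cv2.circle(im,tuple(int(v) for v in u),3,(255,0,0),1)
cv2.imwrite('pics/w4.png',im[:,:,::-1])
E
```

```text
[ 0.49422933 -0.05398803  0.29353517] [-3.14158244e+00  1.21527678e-04 -2.38051180e-02] [-2.02465326e-01  1.82054038e-01  1.68528286e+00 -1.20754527e-05
  1.27437716e+00  1.39213965e+00] [ 0.39177537 -0.13947135 -0.12013297]
[280. 155.][366. 155.][282. 217.][363. 217.][307. 166.][339. 166.][307. 200.][339. 200.][255.  58.][391.  58.][266. 237.][380. 237.]
```

View pics/w4.png

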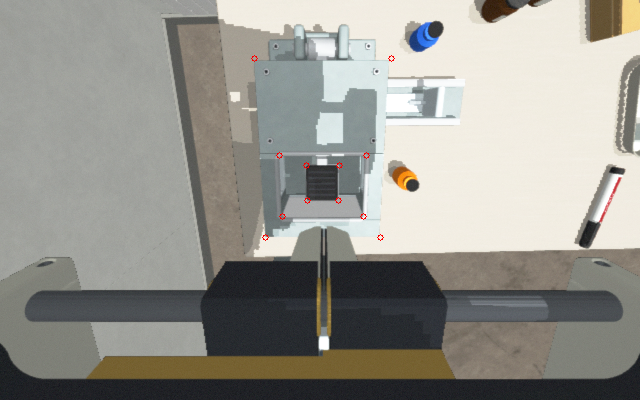

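send_rows(
  series="0.1 0 -3 0 0 0;0 0 -3 0 0 0;0 0 -3 0 0 0;0 0 -2 0 0 0;0 0 -0.5 0 0 0",
)

```text
clock: 9.95
position: [0.4942, -0.0535, 0.1768]
orientation: [-3.141, 0.003, -0.024]
contact_force: [-0.8, 0.1, -0.1]
grip_width: 0.0005
```

send_rows(
  series="0 0 -0.2 0 0 0;0 0 -0.2 0 0 0;0 0 -0.2 0 0 0;0 0 -0.2 0 0 0;0 0 -0.2 0 0 0",
)

```text
clock: 10.45
position: [0.4954, -0.0536, 0.1689]
orientation: [3.141, -0.001, -0.024]
contact_force: [-0.6, -0.1, 0.4]
grip_width: 0.0007
```

```bash
python3 - <<'E'
from h import *
import cv2
s=arm.state();print(s['position'],s['orientation'],s['contact_force'],s['wrist_torque'])
im=arm.camera('scene');cv2.imwrite('pics/s5.png',cv2.resize(im[50:200,190:350],None,fx=4,fy=4,interpolation=cv2.INTER_CUBIC)[:,:,::-1])
im=arm.camera('wrist');cv2.imwrite('pics/w5.png',im[:,:,::-1])
E
```

```text
[ 0.49540531 -0.05361481  0.16888622] [ 3.14145694e+00 -7.06177510e-04 -2.40665064e-02] [-0.61347595 -0.11927306  0.41401478] [ 0.06298861 -0.0312498   0.0181521 ]
```

View pics/s5.png

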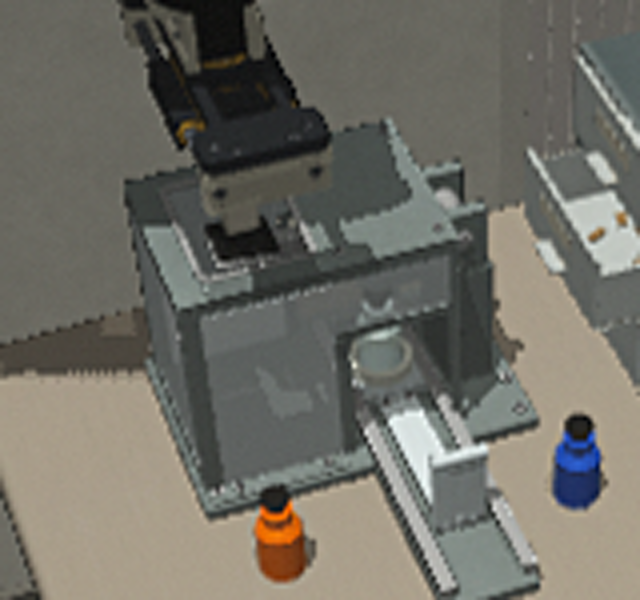

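View pics/w5.png

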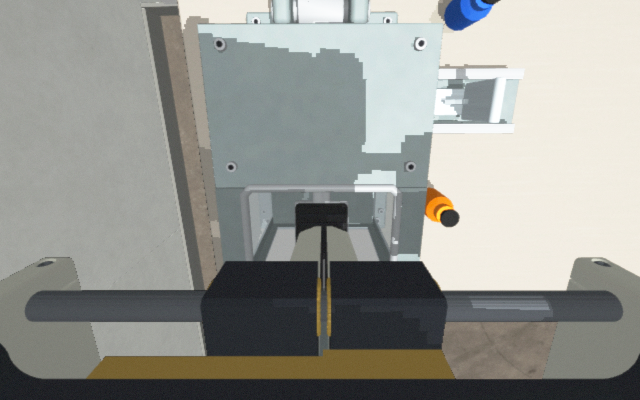

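```bash
python3 - <<'E'
from h import *
for z in (.2,.22,.24,.253,.27): print(z,proj('scene',[(.458,-.148,z),(.533,-.148,z),(.495,-.0535,z)]).round(1).tolist())
print('seen L',190+205/4,50+208/4,'R',190+330/4,50+180/4)
E
```

```text
0.2 [[245.2, 124.7], [276.8, 116.1], [247.9, 95.5]]
0.22 [[244.3, 117.9], [276.4, 109.3], [247.0, 88.7]]
0.24 [[243.3, 111.0], [275.9, 102.4], [246.2, 81.8]]
0.253 [[242.7, 106.3], [275.5, 97.8], [245.6, 77.1]]
0.27 [[241.9, 100.1], [275.1, 91.6], [244.8, 71.0]]
seen L 241.25 102.0 R 272.5 95.0
```

send_rows(
  series="0 0 -0.3 0 0 0;0 0 -0.3 0 0 0;0 0 -0.2 0 0 0;0 0 -0.2 0 0 0;0 0 -0.3 0 0 0",
)

```text
clock: 11.05
position: [0.4952, -0.0536, 0.1555]
orientation: [-3.142, 0.0, -0.024]
contact_force: [-1.6, 0.0, 2.4]
grip_width: 0.0002
```

send_rows(
  series="0 0 -0.3 0 0 0;0 0 -0.3 0 0 0;0 0 -0.3 0 0 0;0 0 -0.3 0 0 0;0 0 -0.3 0 0 0",
)

```text
clock: 11.55
position: [0.4945, -0.0536, 0.1406]
orientation: [3.142, 0.002, -0.024]
contact_force: [-7.1, 0.2, 9.7]
grip_width: 0.0005
```

send_rows(
  series="0 0 -0.2 0 0 0;0 0 -0.2 0 0 0;0 0 -0.2 0 0 0;0 0 -0.2 0 0 0;0 0 -0.1 0 0 0",
)

```text
clock: 12.05
position: [0.4946, -0.0536, 0.1319]
orientation: [3.142, 0.002, -0.024]
contact_force: [-10.9, 0.2, 19.9]
grip_width: 0.0003
```

send_rows(
  series="0 0 -0.1 0 0 0;0 0 -0.1 0 0 0;0 0 -0.1 0 0 0;0 0 0 0 0 0;0 0 0 0 0 0",
)

```text
clock: 12.55
position: [0.4947, -0.0536, 0.1309]
orientation: [3.141, 0.001, -0.024]
contact_force: [-18.5, 1.8, 39.8]
grip_width: 0.0005
```

send_rows(
  series="0 0 0.3 0 0 0;0 0 0.4 0 0 0;0 0 0.5 0 0 0;0 0 0.6 0 0 0;0 0 0.6 0 0 0",
)

```text
clock: 13.05
position: [0.4957, -0.0536, 0.1531]
orientation: [-3.142, -0.001, -0.024]
contact_force: [0.4, -0.0, 1.9]
grip_width: 0.0002
```

send_rows(
  series="0 0 1 0 0 0;0 0 1 0 0 0;0 0 2 0 0 0;0 0 3 0 0 0;0 0 3 0 0 0",
)

```text
clock: 13.55
position: [0.495, -0.0535, 0.2541]
orientation: [-3.142, 0.0, -0.024]
contact_force: [0.2, 0.3, 0.6]
grip_width: 0.0005
```

send_rows(
  series="-2 -3 3 0 0 0;-2 -3 2 0 0 0;-3 -3 0 0 0 0;-3 -4 0 0 0 0;-3 -4 0 0 0 0",
)

```text
clock: 14.05
position: [0.3639, -0.2245, 0.3034]
orientation: [3.141, -0.001, -0.023]
contact_force: [0.7, -1.2, 0.0]
grip_width: 0.0004
```

send_rows(
  series="-3 -4 0 0 0 0;-3 -4 0 0 0 0;0 -4 0 0 0 0;0 0 0 0 0 0;0 0 0 0 0 0",
)

```text
clock: 14.55
position: [0.3049, -0.3437, 0.3027]
orientation: [-3.141, 0.0, -0.026]
contact_force: [-0.1, 0.5, 0.2]
grip_width: 0.0003
```

```bash
python3 - <<'E'
from h import *
import cv2
s=arm.state();print(s['clock'],s['position'],s['contact_force'])
im=arm.camera('scene');cv2.imwrite('pics/s6.png',cv2.resize(im[50:200,200:360],None,fx=4,fy=4,interpolation=cv2.INTER_CUBIC)[:,:,::-1]);cv2.imwrite('pics/s6f.png',im[:,:,::-1])
im=arm.camera('top');cv2.imwrite('pics/t6.png',cv2.resize(im[140:250,195:335],None,fx=5,fy=5,interpolation=cv2.INTER_CUBIC)[:,:,::-1])
E
```

```text
14.55 [ 0.30494504 -0.3437287   0.30271816] [-0.05929438  0.47872677  0.17424455]
```

View pics/s6.png

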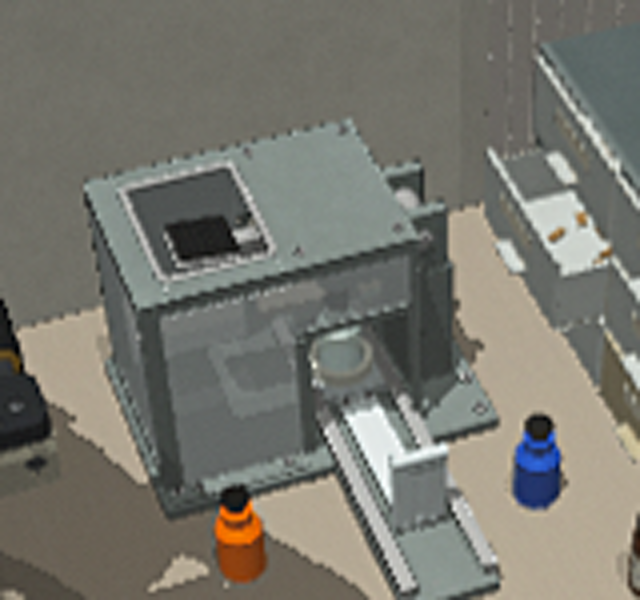

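View pics/t6.png

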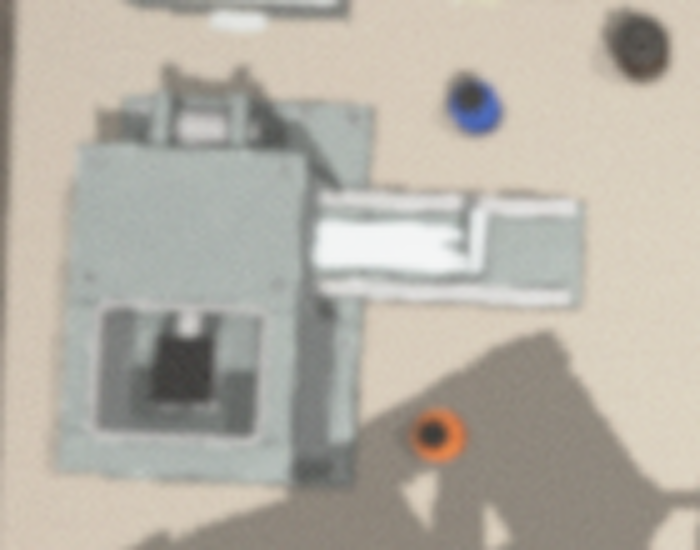

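View pics/s6f.png

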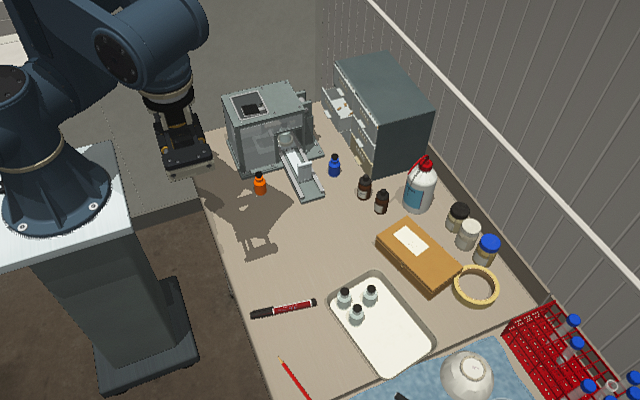

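```bash
python3 -c "
from station import arm
print(arm.sign_off())"
```

```text
the job is handed in; nothing more can be done
None
```

I pushed the carriage in by its tab with closed fingertips, then pressed the paddle down through the guard's window and lifted straight out. I handed the job in at about 14.6 s of the 42 s allowed.

- **Carriage:** it met a firm stop, with the push force reaching 39 N. In the top picture the tab moved about 88 mm of the expected 90 mm, which is within my pixel reading error.
- **Lever:** the paddle went down 29 mm onto its stop at 40 N and was back up in the last pictures. The press also showed a sideways force of up to 18.5 N towards the robot. I took this for friction on the tilting paddle, since the fingers were well inside the window.
- **Other checks:** the vial stands in its nest under the ram, and the finished vials, marker and dropper bottles look unmoved. The arm is clear of everything, with about 0 N at the wrist.
- **Not seen directly:** the stopper is hidden under the guard, so I infer it is fully home from the full lever travel.

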